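# Make the camper galley ready to drive

## Task

Get the camp kitchen ready for the road: turn the yellow gas tap handle across its pipe to off, and stand every spice tin upright on the floor of the open drawer. Then push the drawer fully home until it snaps into its detent, and only after that flip the red travel-lock toggle on top of the unit over towards the drawer front, to locked. Leave the mugs and the green jar where they are.

Things in the scene. Friction and masses are not known exactly. Their poses are not given: they have to be found in the camera images.
- drawer_pull (a point): Middle of the outer face of the aluminium pull lip (120 mm wide, 10 mm high, standing 14 mm out from the blue drawer front, about 94 mm above the table). Axes: x points into the unit (the drawer closes along +x of this frame), y to the unit's left seen from the front looking in, z up. The blue front is 374 mm wide, 15 mm thick; its top edge is about 104 mm above the table.
- drawer_floor (a point): Centre of the drawer's inner floor, 21 mm above the table, moving with the drawer; x into the unit, y to its left, z up. Inside 194 (x) by 338 mm (y); side walls rise 66 mm above the floor, the front 83 mm. Pulled out by s, the floor is uncovered from x = -97 mm to x = s - 103 mm; the unit's top (upper side 115 mm above the table) covers the rest. Opening 82 mm high: standing tins pass.
- drawer (a joint): Travel of the drawer: 0 m is home (seated), 0.135 to 0.15 m at the start, 0.16 m the stop. It slides with about 1 N of friction; an over-centre detent resists with about 4 N from 0.016 m inwards; once past 0.006 m it pulls the drawer on to 0 and holds it there with about 3 N. Short of that the drawer stays out by 10 mm or more.
- lock_tip (a point): Centre of the red ball (24 mm across) at the end of the travel-lock toggle, a steel rod 10 mm thick on top of the unit, near its left front corner; 60 mm from its hinge.
- lock_hinge (a point): Hinge of the travel-lock toggle, 133 mm above the table, fixed on the unit's top 28 mm behind the unit's front; the hinge axis is this frame's y, x points into the unit. The rod swings in this frame's x-z plane. Housing: 36 by 46 by 16 mm.
- lock (a joint): Angle of the travel-lock toggle: 0 rad = released, leaning 0.6 rad back (into the unit, +x) from upright; 1.2 rad = locked, leaning 0.6 rad forward, to the drawer front (-x). Over-centre detents at both ends: it takes about 2 N at the ball to push it, and past 0.6 rad it snaps over by itself.
- handle_end (a point): Outer end part (5 mm short of the end, mid-height, 85 mm above the table) of the yellow gas tap handle: a one-armed bar 62 mm long, 14 mm wide, 16 mm high, reaching out level 67 mm from its upright axis. Below it stands a brass stem 32 mm across on a foot 70 by 60 mm, 12 mm high.
- handle_axis (a point): Point on the upright turning axis of the gas tap handle, at mid-height of the handle (85 mm above the table), fixed to the tap. x points along the copper pipe to the blue gas cartridge (90 mm across, 101 mm high, 120 mm away along +x), y to the left of it, z up.
- handle (a joint): Angle of the gas tap handle: 0 rad = on, in line with the pipe, pointing to -x of handle_axis; turns clockwise seen from above to 1.5 rad = off, across the pipe, pointing to +y of handle_axis. Over-centre detents at both ends: about 2 N at its end is needed, and past 0.75 rad it snaps over by itself.
- tin0: Spice tin with orange lid, an upright cylinder 44 mm across and 55 mm high with a shut lid, about 90 g; origin at the centre of its underside, z along its axis. Four or five of the six tins are present in a run; an absent one reads None.
- tin1: Spice tin with green lid, an upright cylinder 44 mm across and 55 mm high with a shut lid, about 90 g; origin at the centre of its underside, z along its axis. Four or five of the six tins are present in a run; an absent one reads None.
- tin2: Spice tin with yellow lid, an upright cylinder 44 mm across and 55 mm high with a shut lid, about 90 g; origin at the centre of its underside, z along its axis. Four or five of the six tins are present in a run; an absent one reads None.
- tin3: Spice tin with red lid, an upright cylinder 44 mm across and 55 mm high with a shut lid, about 90 g; origin at the centre of its underside, z along its axis. Four or five of the six tins are present in a run; an absent one reads None.
- tin4: Spice tin with blue lid, an upright cylinder 44 mm across and 55 mm high with a shut lid, about 90 g; origin at the centre of its underside, z along its axis. Four or five of the six tins are present in a run; an absent one reads None.
- tin5: Spice tin with black lid, an upright cylinder 44 mm across and 55 mm high with a shut lid, about 90 g; origin at the centre of its underside, z along its axis. Four or five of the six tins are present in a run; an absent one reads None.
- mug0: White enamel mug, 82 mm across, 80 mm high, with a handle; a bystander, origin at the centre of its underside.
- mug1: Second white enamel mug of the same size; a bystander, origin at the centre of its underside.
- jar: Green glass jar with white cap, 60 mm across, 95 mm high; a bystander, origin at the centre of its underside.
Things that resemble listed ones, but are neither listed nor needed, are in the scene too. Leave any pink, purple or white look-alike of the tin1 alone.

How it is judged:
By the outcome, as a careful person would: the job done as asked, in the order asked, and still so for the second after the job is handed in, with the robot touching nothing.
Of tin0, tin1, tin2, tin3, tin4, tin5 only 4 to 5 are there at a start; the rules pass over those that are not, and their reading is None.
At some moment in a run one of tin0, tin1, tin2, tin3, tin4, tin5 may be knocked a few centimetres aside while the robot is not near it.
It also fails if it takes over 200 s, if anything falls off the work surface, if the arm or the gripper's body presses on something with over 40 N, if the wrist force passes 120 N, or if a joint passes its speed limit or range.

## Robot

A 6-joint arm with a two-finger parallel gripper is mounted at the origin on the work surface. World frame = base frame: x ahead of the robot, y to its left, z up, the work surface at z = 0. Lengths are in m, angles in rad, forces in N, time in s.
With the tool pointing down it reaches from about 0.425 to 0.95 m from the base axis. Payload 14.7 kg.
Tool frame: the origin (TCP) lies at the very end of the fingers, on their centre line; the grasp point (between the pads) lies 19 mm behind it (ctrl.hold_point_z is the distance from the TCP to the grasp point, in m); z points along the fingers, y is the line along which they close (so a half turn about z gives the same grasp; the last joint's range is limited). The gripper opens to 85 mm and grips with 20 to 120 N. Pads are 22 mm wide; open, the fingers measure 114 mm over their backs; the gripper's body (76 mm by 85 mm) begins 54 mm behind the grasp point. The pads swing forward as they close: fully open they stand 13 mm farther back than shut.
Start: joints at [1.281, 0.48, 1.596, -0, 1.065, -0.047], TCP at [0.156, 0.631, 0.231] pointing down, gripper open.
Joint ranges: [-2.75, 2.75], [-0.82, 2.05], [0.23, 2.67], [-1.56, 4.7], [0.09, 2.69], [-2.92, 2.92]. Speed limits (rad/s): [1.89, 1.89, 2.39, 3.01, 3.01, 3.01].

## Interface

Orientations are given as a unit quaternion [x, y, z, w].
In Python, from plant import telemetry, optics, ticket, ctrl gives the robot as it stands.
- The arm moves only by the tool servo_tool, never from a script. Its argument "commands" is a list of rows, each a list of 3 entries, a list of its own where there are three numbers: the shift along the tool's x, y, z in mm, then the turn, a rotation vector about the tool's x, y, z in rad, then the opening, from -1 (shut) to 1 (fully open). A call has 1 to 20 rows; each row shifts and turns the commanded pose from where the row before left it, along the tool's axes as they then stand; what a row does not reach is not made up. A row lasts 1/8 s, in which the tool goes at most 62.5 mm and 10.7 degrees, less where a joint would pass 70% of its speed; a pose out of reach is approached as far as the arm can. A call with a gripper value outside its range is refused whole. The fingers move at their own pace and stop on an object; the grip force is fixed at half the most. Time passes only in rows, so rows that do not move let the fingers close. It gives the time, the measured TCP pose, the force, the opening and the grip force at its end, in the units of the state.
- telemetry.sense(): the state, without advancing time (a new reading comes with each control period).
- optics.camera(name): name is "scene" or "top" or "wrist"; returns the picture (384x512x3 uint8, red, green, blue); there is no depth.
- optics.get_calibration(name): a dict with "fx", "fy", "cx", "cy" (pixels), "R" (3x3) and "t" (3): a world point X has camera coordinates R X + t. Camera axes: x right, y down, z forward; pixel columns grow to the right and rows downward; lengths in m; the calibration is good to about 2 mm. A picture is of the moment at which its call begins: read the wrist's pose just before it. get_calibration takes no time and is no camera call; for the wrist camera it gives the pose at the moment of the call.
- ticket.finish_job(): hands the job in; it is judged then, once.
The state is a dict: "clock": time; "q": joint angles; "joint_vel": joint speeds; "effort": joint torques, N m; "eef_pos": TCP position; "eef_rot": TCP orientation; "contact_force": force on the tool from outside, world axes, zero at the start; "wrist_torque": the same for the moment, N m; "opening": finger opening in m; "grip_force": force on a finger pad.
Only numpy, scipy, OpenCV 4.12 (cv2) and the standard library are available. Lean on these libraries where they do the work, as an engineer would, in place of code of your own. Each camera call takes 0.05 s, during which the arm holds its last target. There are 200 camera calls.

## Working session

There is one attempt and no reset: what is moved stays moved. The work goes in short steps, Python scripts to look and compute and a tool call to move; the robot and the scene stay as the last step left them, time stands still between calls to the robot, and variables do not carry over. Pictures are saved under pics/ and viewed, at most 14 in all, crops included, and the job is handed in when it is done.

Besides the shell and the picture viewer there is one more tool, called after "Emit:" by a JSON object that holds its "op" and its "data". servo_tool: Moves the arm, as the interface text tells. Its arguments: {"type":"object","properties":{"commands":{"type":"array"}},"required":["commands"]}

```bash
mkdir -p pics; ls; python3 - <<'E'
from plant import telemetry, optics, ticket, ctrl
import cv2,numpy as np
for n in ("scene","top"):
    cv2.imwrite(f"pics/{n}0.png",cv2.resize(optics.camera(n)[:,:,::-1],(800,600),interpolation=cv2.INTER_CUBIC))
    c=optics.get_calibration(n);print(n,{k:np.round(v,3).tolist() for k,v in c.items()})
s=telemetry.sense();print(s,ctrl.hold_point_z)
E
```

```text
pics
scene {'fx': 447.467, 'fy': 447.467, 'cx': 243.644, 'cy': 197.494, 'R': [[-0.9, 0.436, 0.013], [0.324, 0.688, -0.649], [-0.292, -0.58, -0.76]], 't': [0.545, -0.127, 1.295]}
top {'fx': 430.273, 'fy': 430.273, 'cx': 253.324, 'cy': 190.591, 'R': [[-0.015, -1.0, -0.006], [-0.995, 0.016, -0.096], [0.096, 0.005, -0.995]], 't': [0.0, 0.62, 1.049]}
{'clock': 0.1, 'q': array([ 1.28138472e+00,  4.80797711e-01,  1.59678346e+00, -5.83086631e-06,
        1.06510273e+00, -4.65922190e-02]), 'joint_vel': array([ 5.93190898e-04, -9.19264519e-04, -1.89439455e-03,  5.57800414e-05,
        4.41709051e-04, -1.61941055e-03]), 'effort': array([-5.62039186e-04, -9.52262449e+01, -4.31032133e+01,  3.83551605e-05,
        5.39786881e-03,  1.16051747e-04]), 'eef_pos': array([0.15616092, 0.63059547, 0.23072823]), 'eef_rot': array([ 1.21110222e-01,  9.92638915e-01, -5.38367348e-04, -8.87212304e-05]), 'contact_force': array([-0.71057708, -0.62356477, -0.01542244]), 'wrist_torque': array([-0.01314192, -0.03573445,  0.02605335]), 'grip_force': 0.0, 'opening': 0.0849428248183083} 0.0187
```

View pics/scene0.png

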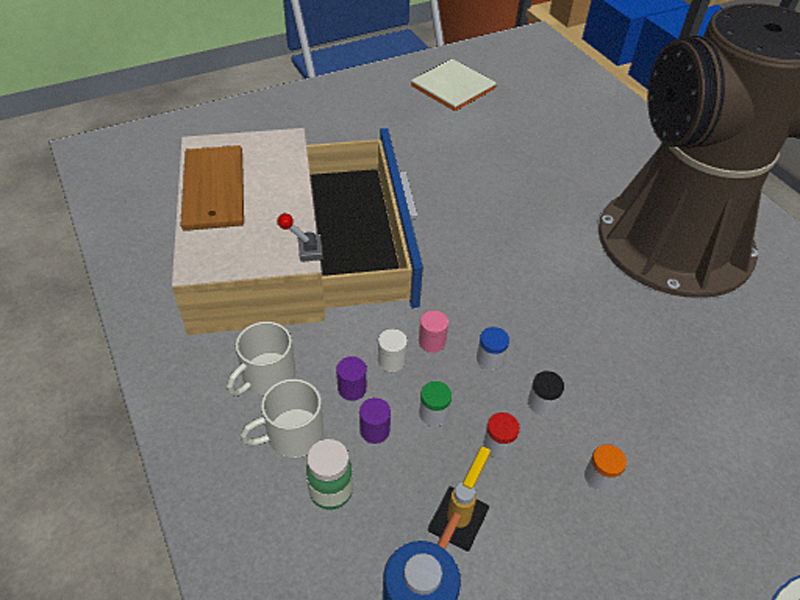

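View pics/top0.png

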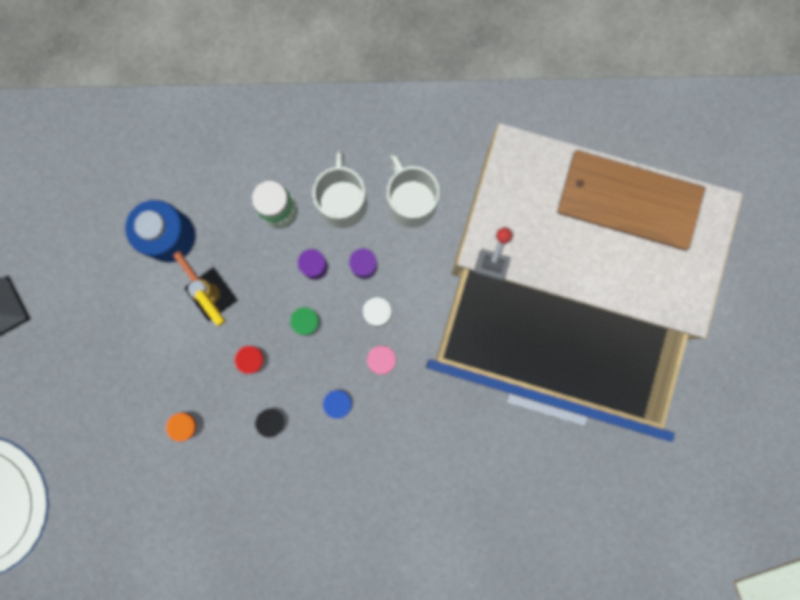

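The two views show orange (608,462 in scene), green (436,397), red (503,428), blue (494,341) and black (547,386) tins, so yellow is absent. The look-alikes are purple (352,378; 375,420), pink (433,331) and white (392,350). The drawer is open, the toggle leans back, and the handle is in line with the pipe.

Next I'll measure everything.

```bash
cat > h.py <<'E'
from plant import telemetry, optics, ticket, ctrl
import cv2,numpy as np
from scipy.spatial.transform import Rotation as Ro
def ray(c,uv,z):
    d=c['R'].T@np.array([(uv[0]-c['cx'])/c['fx'],(uv[1]-c['cy'])/c['fy'],1]);o=-c['R'].T@c['t']
    return o+d*(z-o[2])/d[2]
HSV={'orange':((8,200,120),(16,255,255)),'green':((55,150,40),(80,255,200)),'red':((0,190,100),(4,255,255)),
 'blue':((105,130,100),(118,255,255)),'black':((0,0,0),(180,90,52)),'yellow':((20,190,120),(32,255,255))}
def blobs(im,col,lo=60,hi=2500):
    h=cv2.cvtColor(im,cv2.COLOR_RGB2HSV);m=cv2.inRange(h,*map(np.array,HSV[col]))
    n,l,st,c=cv2.connectedComponentsWithStats(m)
    return [(c[i].round(1),st[i].tolist()) for i in range(1,n) if lo<st[i][4]<hi],l
def goto(p,yaw=None,tilt=None):
    "shift (mm, tool axes) and turn about tool z to put TCP at p, tool y along world yaw (mod pi), pointing down"
    s=telemetry.sense();R=Ro.from_quat(s['eef_rot'])
    out=R.inv().apply(np.array(p)-s['eef_pos'])*1000
    r=''
    if yaw is not None:
        y=np.array([np.cos(yaw),np.sin(yaw),0]);z=np.array([0,0,-1.])
        c=[]
        for g in (1,-1):
            T=Ro.from_matrix(np.c_[np.cross(g*y,z),g*y,z]);c.append((R.inv()*T).as_rotvec())
        r=[np.round(v,3).tolist() for v in c]
    print('shift',out.round(1).tolist(),'turn',r,'q6',s['q'][5].round(2))
E
python3 - <<'E'
from h import *
I={n:optics.camera(n) for n in('top','scene')}
for n in I:
    c=optics.get_calibration(n)
    for k in HSV:
        b,_=blobs(I[n],k)
        for ce,st in b: print(n,k,ce,st,ray(c,ce,.095 if k=='yellow' else .055).round(3))
c=optics.get_calibration('top')
for nm,uv,z in [('frontL',(428,365),.104),('frontR',(673,436),.104),('ball',(504,236),.1825),('hinge',(493,262),.14),('unitL',(455,270),.115),('unitR',(706,337),.115),('knob',(198,288),.1),('pullL',(508,398),.097),('pullR',(587,422),.097),('cartr',(148,225),.101)]:
    print(nm,ray(c,np.array(uv)*.64,z).round(3))
c=optics.get_calibration('scene')
for nm,uv,z in [('frontL',(417,303),.104),('frontR',(385,130),.104),('ball',(286,221),.1825),('unitL',(322,276),.115),('unitR',(304,128),.115),('knob',(464,492),.1)]:
    print('s',nm,ray(c,np.array(uv)*.64,z).round(3))
E
```

```text
top orange [115.7 272.8] [108, 266, 16, 15, 195] [0.424 0.325 0.055]
top green [194.4 205.1] [187, 198, 16, 15, 188] [0.584 0.135 0.055]
top red [159.1 229.8] [152, 223, 15, 15, 183] [0.525 0.221 0.055]
top blue [ 99.3 146.2] [81, 129, 35, 35, 643] [0.734 0.37  0.055]
top blue [353.2 256.4] [274, 231, 157, 51, 686] [ 0.454 -0.248  0.055]
top blue [215.4 258.2] [207, 250, 18, 17, 238] [0.455 0.084 0.055]
top black [140.5 185.4] [130, 173, 20, 26, 187] [0.635 0.267 0.055]
top black [172.  269.9] [165, 263, 16, 15, 161] [0.429 0.189 0.055]
top yellow [133.5 196.3] [126, 187, 16, 20, 129] [0.605 0.273 0.095]
scene orange [390.  294.2] [380, 285, 21, 20, 323] [0.426 0.33  0.055]
scene green [278.9 252.9] [270, 244, 19, 19, 284] [0.587 0.14  0.055]
scene red [182.3 140.9] [178, 137, 9, 9, 62] [ 0.651 -0.297  0.055]
scene red [322.  273.3] [313, 264, 19, 20, 279] [0.528 0.226 0.055]
scene blue [415.   12.3] [386, 0, 56, 42, 953] [-0.42  -0.604  0.055]
scene blue [452.7  11.4] [446, 3, 16, 20, 103] [-0.56  -0.548  0.055]
scene blue [233.8  32.5] [199, 19, 75, 29, 1037] [ 0.278 -0.758  0.055]
[... 609 characters left out ...]
 284] [0.431 0.194 0.055]
scene black [281.9 329.8] [274, 312, 16, 31, 206] [0.668 0.301 0.055]
scene black [300.8 337.4] [288, 320, 25, 33, 304] [0.643 0.331 0.055]
scene yellow [304.8 298.9] [297, 286, 17, 27, 196] [0.608 0.279 0.095]
frontL [ 0.512 -0.056  0.104]
frontR [ 0.403 -0.412  0.104]
ball [ 0.689 -0.162  0.182]
hinge [ 0.659 -0.151  0.14 ]
unitL [ 0.652 -0.098  0.115]
unitR [ 0.547 -0.463  0.115]
knob [0.633 0.287 0.1  ]
pullL [ 0.462 -0.174  0.097]
pullR [ 0.425 -0.289  0.097]
cartr [0.73  0.364 0.101]
s frontL [0.552 0.011 0.104]
s frontR [ 0.404 -0.401  0.104]
s ball [ 0.689 -0.158  0.182]
s unitL [ 0.663 -0.091  0.115]
s unitR [ 0.546 -0.457  0.115]
s knob [0.641 0.303 0.1  ]
```

Candidates for the blue tin, in the 800 px top view: blue lid (337,404). The blue drawer front (550,400) and gas cartridge (155,230) are ruled out by size. The pink (381,360), white (376,311) and purple (312,263; 363,263) ones are look-alikes. I choose (337,404) and will check it in a wrist crop on the way.

```bash
python3 -c "
from h import *
goto((.456,.087,.2),-.29)"
```

```text
shift [-421.7, -455.7, 31.2] turn [[-0.001, 0.001, 1.618], [-0.001, -0.001, -1.524]] q6 -0.05
```

Emit:
{"op": "servo_tool", "data": {"commands": [[[-30, -32.5, 2], [0, 0, 0], 0.5], [[-30, -32.5, 2], [0, 0, 0], 0.5], [[-30, -32.5, 2], [0, 0, 0], 0.5], [[-30, -32.5, 2], [0, 0, 0], 0.5], [[-30, -32.5, 2], [0, 0, 0], 0.5], [[-30, -32.5, 2], [0, 0, 0], 0.5], [[-30, -32.5, 2], [0, 0, 0], 0.5], [[-30, -32.5, 2], [0, 0, 0], 0.5], [[-30, -32.5, 2], [0, 0, 0], 0.5], [[-30, -32.5, 2], [0, 0, 0], 0.5], [[-30, -32.5, 2], [0, 0, 0], 0.5], [[-30, -32.5, 2], [0, 0, 0], 0.5], [[-30, -32.5, 2], [0, 0, 0], 0.5], [[-30, -32.5, 2], [0, 0, 0], 0.5]]}}

```text
clock: 1.95
eef_pos: [0.4551, 0.0869, 0.2033]
eef_rot: [0.121, 0.993, 0.0, 0.0]
contact_force: [-0.1, 0.0, 0.6]
opening: 0.0641
grip_force: 0.0
```

Emit:
{"op": "servo_tool", "data": {"commands": [[[0, 0, 0], [0, 0, 0.18], 0.5], [[0, 0, 0], [0, 0, 0.18], 0.5], [[0, 0, 0], [0, 0, 0.18], 0.5], [[0, 0, 0], [0, 0, 0.18], 0.5], [[0, 0, 0], [0, 0, 0.18], 0.5], [[0, 0, 0], [0, 0, 0.18], 0.5], [[0, 0, 0], [0, 0, 0.18], 0.5], [[0, 0, 0], [0, 0, 0.18], 0.5], [[0, 0, 0], [0, 0, 0.17], 0.5], [[0, 0, 0], [0, 0, 0], 0.5]]}}

```text
clock: 3.2
eef_pos: [0.4545, 0.0883, 0.2033]
eef_rot: [0.799, 0.601, -0.0, -0.0]
contact_force: [0.8, 0.8, 1.4]
opening: 0.0638
grip_force: 0.0
```

```bash
python3 - <<'E'
from h import *
im=optics.camera('wrist');c=optics.get_calibration('wrist')
for k in ('blue','black','green'):
    for ce,st in blobs(im,k,300,20000)[0]: print(k,ce,st,ray(c,ce,.055).round(3))
cv2.imwrite('pics/w1.png',im[:,:,::-1])
goto((.456,.087,.024),-.29); print(telemetry.sense()['opening'])
E
```

```text
blue [258.1 172.8] [237, 151, 43, 44, 1480] [0.455 0.087 0.055]
black [197.1  73.2] [173, 48, 50, 51, 1955] [0.428 0.19  0.055]
green [379.2  83.3] [355, 60, 49, 48, 1770] [0.582 0.137 0.055]
shift [-0.8, 1.8, 179.3] turn [[-0.0, 0.0, 0.012], [-0.0, -0.0, -3.13]] q6 0.4
0.06405065289130779
```

View pics/w1.png

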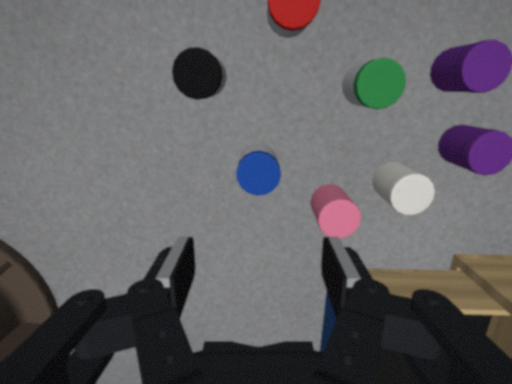

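The wrist view shows the blue lid at (258,173), with black (197,73), green (379,83) and the look-alikes clear of it. The positions agree to 2 mm, so I'll descend and grasp.

Emit:
{"op": "servo_tool", "data": {"commands": [[[0, 1.5, 40], [0, 0, 0], 0.5], [[0, 0, 40], [0, 0, 0], 0.5], [[0, 0, 40], [0, 0, 0], 0.5], [[0, 0, 30], [0, 0, 0], 0.5], [[0, 0, 20], [0, 0, 0], 0.5], [[0, 0, 9], [0, 0, 0], 0.5], [[0, 0, 0], [0, 0, 0], 0.5], [[0, 0, 0], [0, 0, 0], -1], [[0, 0, 0], [0, 0, 0], -1], [[0, 0, 0], [0, 0, 0], -1], [[0, 0, 0], [0, 0, 0], -1], [[0, 0, -30], [0, 0, 0], -1], [[0, 0, -50], [0, 0, 0], -1], [[0, 0, -50], [0, 0, 0], -1], [[0, 0, -30], [0, 0, 0], -1], [[0, 0, 0], [0, 0, 0], -1]]}}

```text
clock: 5.25
eef_pos: [0.4575, 0.0881, 0.1872]
eef_rot: [0.799, 0.601, 0.002, 0.001]
contact_force: [-1.4, 0.0, -1.3]
opening: 0.0424
grip_force: 61.1
```

```bash
python3 -c "
from h import *
goto((.496,-.366,.184),-.29)"
```

```text
shift [-425.5, 163.1, 3.1] turn [[0.005, -0.002, 0.008], [0.004, 0.008, -3.133]] q6 0.41
```

Emit:
{"op": "servo_tool", "data": {"commands": [[[-42.5, 16.3, 0], [0, 0, 0], -1], [[-42.5, 16.3, 0], [0, 0, 0], -1], [[-42.5, 16.3, 0], [0, 0, 0], -1], [[-42.5, 16.3, 0], [0, 0, 0], -1], [[-42.5, 16.3, 0], [0, 0, 0], -1], [[-42.5, 16.3, 0], [0, 0, 0], -1], [[-42.5, 16.3, 0], [0, 0, 0], -1], [[-42.5, 16.3, 0], [0, 0, 0], -1], [[-42.5, 16.3, 0], [0, 0, 0], -1], [[-42.5, 16.3, 0], [0, 0, 0], -1], [[0, 0, 0], [0, 0, 0], -1], [[0, 0, 0], [0, 0, 0], -1]]}}

```text
clock: 6.75
eef_pos: [0.4936, -0.3652, 0.1834]
eef_rot: [0.8, 0.601, -0.0, -0.001]
contact_force: [-0.1, 0.3, -0.4]
opening: 0.0425
grip_force: 61.2
```

```bash
python3 - <<'E'
from h import *
im=optics.camera('top');cv2.imwrite('pics/t1.png',cv2.resize(im[110:310,260:460,::-1],(600,600),interpolation=cv2.INTER_CUBIC))
im=optics.camera('wrist');cv2.imwrite('pics/w2.png',im[:,:,::-1])
goto((.496,-.366,.047),-.29)
E
```

```text
shift [-0.8, 2.5, 136.9] turn [[-0.001, -0.001, 0.009], [0.001, -0.001, -3.133]] q6 -0.4
```

View pics/w2.png

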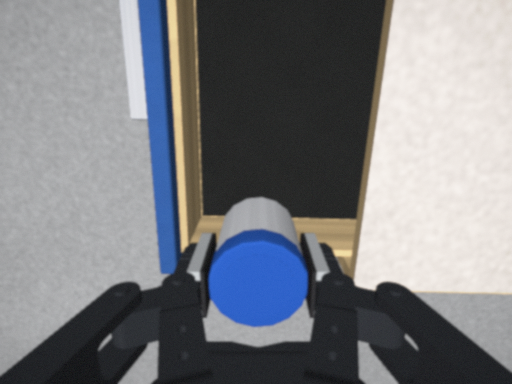

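The wrist view shows the drawer interior's right end at row ~217 (floor corners ≈(203,216) and (357,219)), with the inner front wall at column ~200. I'll compute the slot relative to these.

```bash
python3 - <<'E'
from h import *
c=optics.get_calibration('wrist');s=telemetry.sense();R=Ro.from_quat(s['eef_rot'])
for nm,uv,z in [('floor corner',(203,216),.021),('floor right wall, 2',(357,219),.021),('floor front far',(199,20),.021),('front top inner R',(180,240),.104),('front top outer',(163,240),.104),('front top outer far',(141,5),.104),('front top outer end',(162,272),.104),('unit edge',(385,30),.115),('unit edge2',(358,240),.115)]:
    p=ray(c,uv,z);print(nm,p.round(3),(R.inv().apply(p-s['eef_pos'])*1000).round(0))
E
```

```text
floor corner [ 0.423 -0.399  0.021] [-53. -58. 163.]
floor right wall, 2 [ 0.582 -0.449  0.021] [-57. 108. 163.]
floor front far [ 0.482 -0.22   0.021] [136. -52. 163.]
front top inner R [ 0.424 -0.384  0.104] [-38. -62.  80.]
front top outer [ 0.411 -0.38   0.104] [-38. -76.  80.]
front top outer far [ 0.459 -0.22   0.104] [129. -74.  80.]
front top outer end [ 0.399 -0.408  0.104] [-68. -79.  80.]
unit edge [ 0.601 -0.278  0.115] [113.  79.  69.]
unit edge2 [ 0.559 -0.417  0.115] [-32.  77.  69.]
```

Emit:
{"op": "servo_tool", "data": {"commands": [[[0, 3, 40], [0, 0, 0], -1], [[0, 0, 40], [0, 0, 0], -1], [[0, 0, 30], [0, 0, 0], -1], [[0, 0, 16], [0, 0, 0], -1], [[0, 0, 10], [0, 0, 0], -1], [[0, 0, 0], [0, 0, 0], -1], [[0, 0, 0], [0, 0, 0], -1], [[0, 0, 0], [0, 0, 0], 0.3], [[0, 0, 0], [0, 0, 0], 0.3], [[0, 0, 0], [0, 0, 0], 0.3], [[0, 0, -20], [0, 0, 0], 0.3], [[0, 0, -40], [0, 0, 0], 0.3], [[0, 0, -40], [0, 0, 0], 0.3], [[0, 0, -40], [0, 0, 0], 0.5], [[0, 0, 0], [0, 0, 0], 0.5]]}}

```text
clock: 8.72
eef_pos: [0.4986, -0.3677, 0.1916]
eef_rot: [0.799, 0.601, 0.001, 0.003]
contact_force: [0.4, 0.3, -1.5]
opening: 0.0641
grip_force: 0.0
```

```bash
python3 - <<'E'
from h import *
im=optics.camera('top');c=optics.get_calibration('top')
for k in ('black','green','red','orange','blue'):
    for ce,st in blobs(im,k,80,500)[0]: print(k,ce,st,ray(c,ce,.055).round(3))
goto((.430,.191,.184),-.29)
E
```

```text
black [140.5 185.4] [130, 173, 20, 26, 187] [0.635 0.267 0.055]
black [434.3 248.9] [424, 220, 21, 51, 351] [ 0.469 -0.443  0.055]
black [172.2 270. ] [165, 263, 15, 15, 169] [0.428 0.189 0.055]
black [484.1 380.5] [466, 376, 32, 8, 139] [ 0.162 -0.543  0.055]
green [194.4 205.1] [187, 198, 16, 15, 189] [0.584 0.135 0.055]
red [159.1 229.9] [152, 223, 15, 15, 181] [0.525 0.221 0.055]
orange [115.7 272.8] [108, 266, 16, 15, 194] [0.424 0.325 0.055]
blue [406.4 237.8] [397, 228, 20, 20, 304] [ 0.497 -0.378  0.055]
shift [517.1, -220.4, 4.6] turn [[0.003, 0.001, 0.008], [-0.002, 0.004, -3.134]] q6 -0.4
```

Emit:
{"op": "servo_tool", "data": {"commands": [[[47, -20, 0], [0, 0, 0], 0.5], [[47, -20, 0], [0, 0, 0], 0.5], [[47, -20, 0], [0, 0, 0], 0.5], [[47, -20, 0], [0, 0, 0], 0.5], [[47, -20, 0], [0, 0, 0], 0.5], [[47, -20, 0], [0, 0, 0], 0.5], [[47, -20, 0], [0, 0, 0], 0.5], [[47, -20, 0], [0, 0, 0], 0.5], [[47, -20, 0], [0, 0, 0], 0.5], [[47, -20, 0], [0, 0, 0], 0.5], [[47, -20, 0], [0, 0, 0], 0.5], [[0, 0, 0], [0, 0, 0], 0.5], [[0, 0, 0], [0, 0, 0], 0.5]]}}

```text
clock: 10.4
eef_pos: [0.429, 0.1909, 0.1875]
eef_rot: [0.799, 0.601, -0.001, -0.0]
contact_force: [0.1, -1.2, -0.2]
opening: 0.0642
grip_force: 0.0
```

```bash
python3 -c "
from h import *
goto((.429,.190,.024),-.29)"
```

```text
shift [-0.7, 0.5, 163.5] turn [[-0.001, 0.001, 0.009], [-0.002, -0.002, -3.133]] q6 0.64
```

Emit:
{"op": "servo_tool", "data": {"commands": [[[-1, 1, 40], [0, 0, 0], 0.5], [[0, 0, 40], [0, 0, 0], 0.5], [[0, 0, 40], [0, 0, 0], 0.5], [[0, 0, 25], [0, 0, 0], 0.5], [[0, 0, 18], [0, 0, 0], 0.5], [[0, 0, 0], [0, 0, 0], 0.5], [[0, 0, 0], [0, 0, 0], -1], [[0, 0, 0], [0, 0, 0], -1], [[0, 0, 0], [0, 0, 0], -1], [[0, 0, 0], [0, 0, 0], -1], [[0, 0, -30], [0, 0, 0], -1], [[0, 0, -50], [0, 0, 0], -1], [[0, 0, -50], [0, 0, 0], -1], [[0, 0, -30], [0, 0, 0], -1], [[0, 0, 0], [0, 0, 0], -1]]}}

```text
clock: 12.28
eef_pos: [0.4318, 0.1906, 0.1879]
eef_rot: [0.799, 0.601, 0.003, 0.001]
contact_force: [0.0, 0.2, -1.2]
opening: 0.0425
grip_force: 61.0
```

Emit:
{"op": "servo_tool", "data": {"commands": [[[-45.5, 22.5, 0], [0, 0, 0], -1], [[-45.5, 22.5, 0], [0, 0, 0], -1], [[-45.5, 22.5, 0], [0, 0, 0], -1], [[-45.5, 22.5, 0], [0, 0, 0], -1], [[-45.5, 22.5, 0], [0, 0, 0], -1], [[-45.5, 22.5, 0], [0, 0, 0], -1], [[-45.5, 22.5, 0], [0, 0, 0], -1], [[-45.5, 22.5, 0], [0, 0, 0], -1], [[-45.5, 22.5, 0], [0, 0, 0], -1], [[-45.5, 22.5, 0], [0, 0, 0], -1], [[0, 0, 0], [0, 0, 0], -1], [[0, 0, 0], [0, 0, 0], -1]]}}

```text
clock: 13.78
eef_pos: [0.5191, -0.3091, 0.1842]
eef_rot: [0.8, 0.6, -0.0, -0.001]
contact_force: [-0.1, 0.4, -0.6]
opening: 0.0424
grip_force: 61.1
```

```bash
python3 -c "
from h import *
goto((.5145,-.3115,.047),-.29)
im=optics.camera('wrist');cv2.imwrite('pics/w3.png',im[:,:,::-1])"
```

```text
shift [-3.7, -3.5, 137.2] turn [[-0.002, -0.001, 0.007], [0.001, -0.003, -3.134]] q6 -0.3
```

View pics/w3.png

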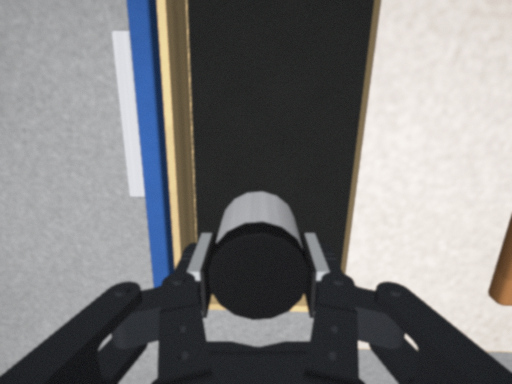

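The black tin is held at (258,265), above the open drawer and centred between front and unit. I'll place it.

Emit:
{"op": "servo_tool", "data": {"commands": [[[-3, -3, 40], [0, 0, 0], -1], [[0, 0, 40], [0, 0, 0], -1], [[0, 0, 30], [0, 0, 0], -1], [[0, 0, 17], [0, 0, 0], -1], [[0, 0, 10], [0, 0, 0], -1], [[0, 0, 0], [0, 0, 0], -1], [[0, 0, 0], [0, 0, 0], -1], [[0, 0, 0], [0, 0, 0], 0.3], [[0, 0, 0], [0, 0, 0], 0.3], [[0, 0, 0], [0, 0, 0], 0.3], [[0, 0, -20], [0, 0, 0], 0.3], [[0, 0, -40], [0, 0, 0], 0.3], [[0, 0, -40], [0, 0, 0], 0.3], [[0, 0, -40], [0, 0, 0], 0.5], [[0, 0, 0], [0, 0, 0], 0.5]]}}

```text
clock: 15.7
eef_pos: [0.5177, -0.3127, 0.1915]
eef_rot: [0.799, 0.601, 0.001, 0.003]
contact_force: [0.6, -0.5, -0.7]
opening: 0.0642
grip_force: 0.0
```

```bash
python3 - <<'E'
from h import *
im=optics.camera('top');c=optics.get_calibration('top')
for k in ('green','red','orange','blue'):
    for ce,st in blobs(im,k,80,500)[0]: print(k,ce,st,ray(c,ce,.055).round(3))
goto((.5845,.136,.19),-.29)
E
```

```text
green [194.4 205.1] [187, 198, 16, 15, 189] [0.584 0.135 0.055]
red [159.  229.8] [152, 223, 15, 15, 181] [0.525 0.221 0.055]
orange [115.7 272.8] [108, 266, 16, 15, 195] [0.424 0.325 0.055]
shift [449.2, -59.6, -0.9] turn [[0.003, 0.001, 0.008], [-0.001, 0.004, -3.134]] q6 -0.31
```

Emit:
{"op": "servo_tool", "data": {"commands": [[[45, -6, 0], [0, 0, 0], 0.5], [[45, -6, 0], [0, 0, 0], 0.5], [[45, -6, 0], [0, 0, 0], 0.5], [[45, -6, 0], [0, 0, 0], 0.5], [[45, -6, 0], [0, 0, 0], 0.5], [[45, -6, 0], [0, 0, 0], 0.5], [[45, -6, 0], [0, 0, 0], 0.5], [[45, -6, 0], [0, 0, 0], 0.5], [[45, -6, 0], [0, 0, 0], 0.5], [[45, -6, 0], [0, 0, 0], 0.5], [[0, 0, 0], [0, 0, 0], 0.5], [[0, 0, 0], [0, 0, 0], 0.5]]}}

```text
clock: 17.25
eef_pos: [0.583, 0.137, 0.1871]
eef_rot: [0.799, 0.601, -0.001, -0.0]
contact_force: [0.0, -0.5, -0.0]
opening: 0.064
grip_force: 0.0
```

```bash
python3 -c "
from h import *
goto((.584,.136,.024),-.29)
im=optics.camera('wrist');c=optics.get_calibration('wrist')
for ce,st in blobs(im,'green',300,20000)[0]: print(ce,st,ray(c,ce,.055).round(3))"
```

```text
shift [-0.5, 1.5, 163.1] turn [[-0.002, 0.001, 0.009], [-0.002, -0.003, -3.133]] q6 0.46
[259.3 174.7] [238, 153, 43, 44, 1460] [0.585 0.137 0.055]
```

Emit:
{"op": "servo_tool", "data": {"commands": [[[0, 1.5, 40], [0, 0, 0], 0.5], [[0, 0, 40], [0, 0, 0], 0.5], [[0, 0, 40], [0, 0, 0], 0.5], [[0, 0, 25], [0, 0, 0], 0.5], [[0, 0, 18], [0, 0, 0], 0.5], [[0, 0, 0], [0, 0, 0], 0.5], [[0, 0, 0], [0, 0, 0], -1], [[0, 0, 0], [0, 0, 0], -1], [[0, 0, 0], [0, 0, 0], -1], [[0, 0, 0], [0, 0, 0], -1], [[0, 0, -30], [0, 0, 0], -1], [[0, 0, -50], [0, 0, 0], -1], [[0, 0, -50], [0, 0, 0], -1], [[0, 0, -30], [0, 0, 0], -1], [[0, 0, 0], [0, 0, 0], -1]]}}

```text
clock: 19.18
eef_pos: [0.5868, 0.1372, 0.1886]
eef_rot: [0.799, 0.601, 0.003, 0.001]
contact_force: [-0.1, 0.3, -1.3]
opening: 0.0423
grip_force: 61.0
```

Emit:
{"op": "servo_tool", "data": {"commands": [[[-43.5, 6.5, 0], [0, 0, 0], -1], [[-43.5, 6.5, 0], [0, 0, 0], -1], [[-43.5, 6.5, 0], [0, 0, 0], -1], [[-43.5, 6.5, 0], [0, 0, 0], -1], [[-43.5, 6.5, 0], [0, 0, 0], -1], [[-43.5, 6.5, 0], [0, 0, 0], -1], [[-43.5, 6.5, 0], [0, 0, 0], -1], [[-43.5, 6.5, 0], [0, 0, 0], -1], [[-43.5, 6.5, 0], [0, 0, 0], -1], [[0, 0, 0], [0, 0, 0], -1], [[0, 0, 0], [0, 0, 0], -1]]}}

```text
clock: 20.55
eef_pos: [0.532, -0.255, 0.1846]
eef_rot: [0.8, 0.6, -0.0, -0.001]
contact_force: [0.6, 0.9, -1.5]
opening: 0.0426
grip_force: 61.0
```

```bash
python3 -c "
from h import *
goto((.531,-.256,.047),-.29)"
```

```text
shift [-1.3, -0.5, 137.6] turn [[-0.001, -0.0, 0.007], [0.001, -0.002, -3.134]] q6 -0.22
```

Emit:
{"op": "servo_tool", "data": {"commands": [[[-1, 0, 40], [0, 0, 0], -1], [[0, 0, 40], [0, 0, 0], -1], [[0, 0, 30], [0, 0, 0], -1], [[0, 0, 17.5], [0, 0, 0], -1], [[0, 0, 10], [0, 0, 0], -1], [[0, 0, 0], [0, 0, 0], -1], [[0, 0, 0], [0, 0, 0], -1], [[0, 0, 0], [0, 0, 0], 0.3], [[0, 0, 0], [0, 0, 0], 0.3], [[0, 0, 0], [0, 0, 0], 0.3], [[0, 0, -20], [0, 0, 0], 0.3], [[0, 0, -40], [0, 0, 0], 0.3], [[0, 0, -40], [0, 0, 0], 0.3], [[0, 0, -40], [0, 0, 0], 0.5], [[0, 0, 0], [0, 0, 0], 0.5]]}}

```text
clock: 22.42
eef_pos: [0.5338, -0.2573, 0.1909]
eef_rot: [0.799, 0.601, 0.001, 0.002]
contact_force: [0.6, 0.3, -0.5]
opening: 0.0639
grip_force: 0.0
```

```bash
python3 - <<'E'
from h import *
im=optics.camera('top');c=optics.get_calibration('top')
for k in ('green','red','orange','blue'):
    for ce,st in blobs(im,k,80,500)[0]: print(k,ce,st,ray(c,ce,.055).round(3))
goto((.4255,.327,.19),-.29)
E
```

```text
green [358.3 223.8] [350, 215, 17, 18, 229] [ 0.532 -0.263  0.055]
red [159.1 229.7] [152, 223, 15, 15, 181] [0.526 0.221 0.055]
orange [115.7 272.8] [108, 266, 16, 15, 193] [0.424 0.325 0.055]
blue [320.3 246. ] [275, 231, 91, 31, 395] [ 0.48  -0.169  0.055]
shift [530.9, -265.6, -1.9] turn [[0.003, 0.001, 0.008], [-0.001, 0.004, -3.134]] q6 -0.22
```

Emit:
{"op": "servo_tool", "data": {"commands": [[[48.3, -24.2, 0], [0, 0, 0], 0.5], [[48.3, -24.2, 0], [0, 0, 0], 0.5], [[48.3, -24.2, 0], [0, 0, 0], 0.5], [[48.3, -24.2, 0], [0, 0, 0], 0.5], [[48.3, -24.2, 0], [0, 0, 0], 0.5], [[48.3, -24.2, 0], [0, 0, 0], 0.5], [[48.3, -24.2, 0], [0, 0, 0], 0.5], [[48.3, -24.2, 0], [0, 0, 0], 0.5], [[48.3, -24.2, 0], [0, 0, 0], 0.5], [[48.3, -24.2, 0], [0, 0, 0], 0.5], [[48.3, -24.2, 0], [0, 0, 0], 0.5], [[0, 0, 0], [0, 0, 0], 0.5], [[0, 0, 0], [0, 0, 0], 0.5]]}}

```text
clock: 24.1
eef_pos: [0.4236, 0.3275, 0.1867]
eef_rot: [0.799, 0.601, -0.001, 0.0]
contact_force: [0.0, -0.7, -0.7]
opening: 0.064
grip_force: 0.0
```

```bash
python3 -c "
from h import *
goto((.425,.327,.024),-.29)
im=optics.camera('wrist');c=optics.get_calibration('wrist')
for ce,st in blobs(im,'orange',300,20000)[0]: print(ce,st,ray(c,ce,.055).round(3))
im=optics.camera('top');cv2.imwrite('pics/t2.png',cv2.resize(im[110:310,260:460,::-1],(600,600),interpolation=cv2.INTER_CUBIC))
"
```

```text
shift [0.2, 1.7, 162.7] turn [[-0.001, 0.002, 0.009], [-0.003, -0.002, -3.133]] q6 0.88
```

View pics/t2.png

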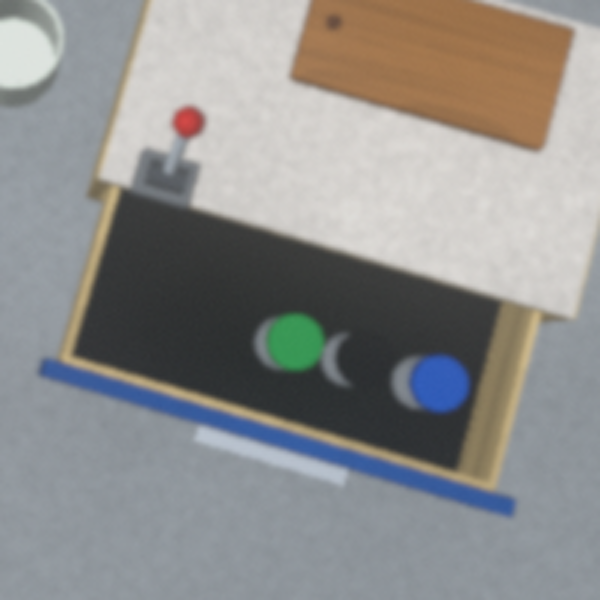

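The top crop shows three upright tins in the drawer: green (295,342), black (about 368,360) and blue (440,384). I'll check orange in the wrist view with looser colour limits.

```bash
python3 -c "
from h import *
im=optics.camera('wrist');c=optics.get_calibration('wrist')
print(im[174,259])
HSV['orange']=((5,150,80),(20,255,255))
for ce,st in blobs(im,'orange',300,20000)[0]: print(ce,st,ray(c,ce,.055).round(3))"
```

```text
[188  99  45]
[256.2 173.7] [234, 151, 46, 46, 1641] [0.424 0.329 0.055]
```

Emit:
{"op": "servo_tool", "data": {"commands": [[[1, 1, 40], [0, 0, 0], 0.5], [[0, 0, 40], [0, 0, 0], 0.5], [[0, 0, 40], [0, 0, 0], 0.5], [[0, 0, 25], [0, 0, 0], 0.5], [[0, 0, 18], [0, 0, 0], 0.5], [[0, 0, 0], [0, 0, 0], 0.5], [[0, 0, 0], [0, 0, 0], -1], [[0, 0, 0], [0, 0, 0], -1], [[0, 0, 0], [0, 0, 0], -1], [[0, 0, 0], [0, 0, 0], -1], [[0, 0, -30], [0, 0, 0], -1], [[0, 0, -50], [0, 0, 0], -1], [[0, 0, -50], [0, 0, 0], -1], [[0, 0, -30], [0, 0, 0], -1], [[0, 0, 0], [0, 0, 0], -1]]}}

```text
clock: 26.12
eef_pos: [0.4269, 0.3295, 0.1877]
eef_rot: [0.799, 0.601, 0.003, 0.0]
contact_force: [-0.5, 0.1, -1.2]
opening: 0.0427
grip_force: 61.2
```

Emit:
{"op": "servo_tool", "data": {"commands": [[[-47, 27, 0], [0, 0, 0], -1], [[-47, 27, 0], [0, 0, 0], -1], [[-47, 27, 0], [0, 0, 0], -1], [[-47, 27, 0], [0, 0, 0], -1], [[-47, 27, 0], [0, 0, 0], -1], [[-47, 27, 0], [0, 0, 0], -1], [[-47, 27, 0], [0, 0, 0], -1], [[-47, 27, 0], [0, 0, 0], -1], [[-47, 27, 0], [0, 0, 0], -1], [[-47, 27, 0], [0, 0, 0], -1], [[0, 0, 0], [0, 0, 0], -1], [[0, 0, 0], [0, 0, 0], -1]]}}

```text
clock: 27.62
eef_pos: [0.5533, -0.1976, 0.1839]
eef_rot: [0.8, 0.6, -0.0, -0.001]
contact_force: [-0.3, 0.1, -0.7]
opening: 0.0425
grip_force: 61.3
```

```bash
python3 -c "
from h import *
goto((.548,-.200,.047),-.29)"
```

```text
shift [-3.8, -4.2, 136.9] turn [[-0.002, -0.0, 0.007], [0.001, -0.003, -3.134]] q6 -0.11
```

Emit:
{"op": "servo_tool", "data": {"commands": [[[-3, -4, 40], [0, 0, 0], -1], [[0, 0, 40], [0, 0, 0], -1], [[0, 0, 30], [0, 0, 0], -1], [[0, 0, 17], [0, 0, 0], -1], [[0, 0, 10], [0, 0, 0], -1], [[0, 0, 0], [0, 0, 0], -1], [[0, 0, 0], [0, 0, 0], -1], [[0, 0, 0], [0, 0, 0], 0.3], [[0, 0, 0], [0, 0, 0], 0.3], [[0, 0, 0], [0, 0, 0], 0.3], [[0, 0, -20], [0, 0, 0], 0.3], [[0, 0, -40], [0, 0, 0], 0.3], [[0, 0, -40], [0, 0, 0], 0.3], [[0, 0, -40], [0, 0, 0], 0.5], [[0, 0, 0], [0, 0, 0], 0.5]]}}

```text
clock: 29.5
eef_pos: [0.5511, -0.2004, 0.1909]
eef_rot: [0.799, 0.601, 0.001, 0.002]
contact_force: [-0.2, -0.2, -0.5]
opening: 0.0645
grip_force: 0.0
```

```bash
python3 - <<'E'
from h import *
im=optics.camera('top');c=optics.get_calibration('top')
for k in ('green','red','orange','blue'):
    for ce,st in blobs(im,k,80,500)[0]: print(k,ce,st,ray(c,ce,.055).round(3))
goto((.5265,.2235,.20),-1.07);goto((.5265,.2235,.20),-.29)
E
```

```text
red [159.1 229.8] [152, 223, 15, 15, 178] [0.525 0.221 0.055]
blue [300.1 239.8] [275, 231, 51, 19, 220] [ 0.496 -0.121  0.055]
blue [393.3 267.9] [368, 259, 51, 19, 237] [ 0.426 -0.343  0.055]
shift [400.2, -140.5, -11.4] turn [[0.003, -0.001, 0.788], [0.001, 0.003, -2.354]] q6 -0.12
shift [400.2, -140.5, -11.4] turn [[0.003, 0.0, 0.008], [-0.0, 0.004, -3.134]] q6 -0.12
```

Emit:
{"op": "servo_tool", "data": {"commands": [[[50, -17.5, -1.5], [0, 0, 0], 0.5], [[50, -17.5, -1.5], [0, 0, 0], 0.5], [[50, -17.5, -1.5], [0, 0, 0], 0.5], [[50, -17.5, -1.5], [0, 0, 0], 0.5], [[50, -17.5, -1.5], [0, 0, 0], 0.5], [[50, -17.5, -1.5], [0, 0, 0], 0.5], [[50, -17.5, -1.5], [0, 0, 0], 0.5], [[50, -17.5, -1.5], [0, 0, 0], 0.5], [[0, 0, 0], [0, 0, 0.156], 0.5], [[0, 0, 0], [0, 0, 0.156], 0.5], [[0, 0, 0], [0, 0, 0.156], 0.5], [[0, 0, 0], [0, 0, 0.156], 0.5], [[0, 0, 0], [0, 0, 0.156], 0.5], [[0, 0, 0], [0, 0, 0], 0.5], [[0, 0, 0], [0, 0, 0], 0.5]]}}

```text
clock: 31.42
eef_pos: [0.526, 0.2233, 0.1991]
eef_rot: [0.967, 0.253, -0.001, 0.0]
contact_force: [0.4, -0.2, 0.1]
opening: 0.064
grip_force: 0.0
```

```bash
python3 - <<'E'
from h import *
im=optics.camera('wrist');c=optics.get_calibration('wrist')
HSV['yellow']=((18,150,80),(35,255,255))
for k,z in (('red',.055),('yellow',.093)):
    for ce,st in blobs(im,k,200,20000)[0]: print(k,ce,st,ray(c,ce,z).round(3))
cv2.imwrite('pics/w4.png',im[:,:,::-1])
goto((.526,.2235,.024),-1.07)
E
```

```text
red [257.4 172.1] [237, 151, 42, 43, 1388] [0.527 0.224 0.055]
yellow [248.3  63.4] [235, 23, 26, 85, 1504] [0.607 0.276 0.093]
shift [0.2, -0.1, 175.3] turn [[-0.0, 0.001, 0.011], [-0.001, -0.0, -3.131]] q6 1.41
```

View pics/w4.png

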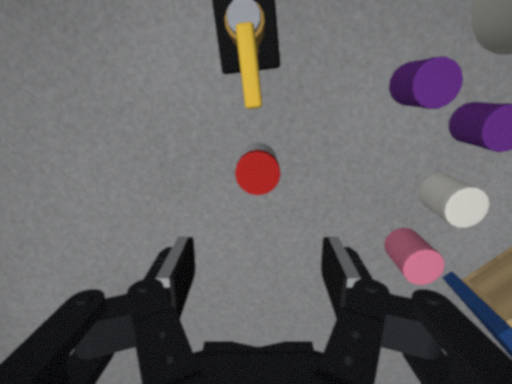

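The wrist view shows red at (258,172), the handle from the knob (243,14) to its end (252,107), and the purple, white and pink look-alikes clear to the right. I'll grasp red.

Emit:
{"op": "servo_tool", "data": {"commands": [[[0, 0, 40], [0, 0, 0], 0.5], [[0, 0, 40], [0, 0, 0], 0.5], [[0, 0, 40], [0, 0, 0], 0.5], [[0, 0, 35], [0, 0, 0], 0.5], [[0, 0, 20], [0, 0, 0], 0.5], [[0, 0, 0], [0, 0, 0], 0.5], [[0, 0, 0], [0, 0, 0], -1], [[0, 0, 0], [0, 0, 0], -1], [[0, 0, 0], [0, 0, 0], -1], [[0, 0, 0], [0, 0, 0], -1], [[0, 0, -30], [0, 0, 0], -1], [[0, 0, -50], [0, 0, 0], -1], [[0, 0, -50], [0, 0, 0], -1], [[0, 0, -30], [0, 0, 0], -1], [[0, 0, 0], [0, 0, 0], -1]]}}

```text
clock: 33.35
eef_pos: [0.5277, 0.224, 0.1878]
eef_rot: [0.968, 0.252, 0.003, -0.0]
contact_force: [0.4, -0.1, -1.7]
opening: 0.0426
grip_force: 61.1
```

Emit:
{"op": "servo_tool", "data": {"commands": [[[0, 0, 0], [0, 0, -0.156], -1], [[0, 0, 0], [0, 0, -0.156], -1], [[0, 0, 0], [0, 0, -0.156], -1], [[0, 0, 0], [0, 0, -0.156], -1], [[0, 0, 0], [0, 0, -0.156], -1], [[0, 0, 0], [0, 0, 0], -1]]}}

```text
clock: 34.1
eef_pos: [0.5258, 0.2233, 0.184]
eef_rot: [0.8, 0.6, -0.001, -0.0]
contact_force: [-0.4, -0.2, -0.7]
opening: 0.0427
grip_force: 61.1
```

```bash
python3 -c "
from h import *
goto((.564,-.145,.185),-.29)"
```

```text
shift [-343.0, 139.4, -0.9] turn [[-0.001, 0.001, 0.007], [-0.001, -0.001, -3.134]] q6 0.63
```

Emit:
{"op": "servo_tool", "data": {"commands": [[[-43, 17.4, 0], [0, 0, 0], -1], [[-43, 17.4, 0], [0, 0, 0], -1], [[-43, 17.4, 0], [0, 0, 0], -1], [[-43, 17.4, 0], [0, 0, 0], -1], [[-43, 17.4, 0], [0, 0, 0], -1], [[-43, 17.4, 0], [0, 0, 0], -1], [[-43, 17.4, 0], [0, 0, 0], -1], [[-43, 17.4, 0], [0, 0, 0], -1], [[0, 0, 0], [0, 0, 0], -1], [[0, 0, 0], [0, 0, 0], -1]]}}

```text
clock: 35.35
eef_pos: [0.5638, -0.1454, 0.1843]
eef_rot: [0.8, 0.599, -0.0, -0.0]
contact_force: [0.1, 0.3, -0.7]
opening: 0.0423
grip_force: 61.1
```

```bash
python3 -c "
from h import *
goto((.564,-.145,.047),-.29)"
```

```text
shift [0.4, 0.2, 137.3] turn [[-0.001, -0.0, 0.005], [0.0, -0.002, -3.137]] q6 -0.02
```

Emit:
{"op": "servo_tool", "data": {"commands": [[[0, 0, 40], [0, 0, 0], -1], [[0, 0, 40], [0, 0, 0], -1], [[0, 0, 30], [0, 0, 0], -1], [[0, 0, 17], [0, 0, 0], -1], [[0, 0, 10], [0, 0, 0], -1], [[0, 0, 0], [0, 0, 0], -1], [[0, 0, 0], [0, 0, 0], -1], [[0, 0, 0], [0, 0, 0], 0.3], [[0, 0, 0], [0, 0, 0], 0.3], [[0, 0, 0], [0, 0, 0], 0.3], [[0, 0, -20], [0, 0, 0], 0.3], [[0, 0, -40], [0, 0, 0], 0.3], [[0, 0, -40], [0, 0, 0], 0.3], [[0, 0, -60], [0, 0, 0], -1], [[0, 0, 0], [0, 0, 0], -1]]}}

```text
clock: 37.22
eef_pos: [0.5667, -0.1464, 0.2124]
eef_rot: [0.799, 0.601, 0.002, 0.003]
contact_force: [-0.3, -0.5, -0.7]
opening: 0.0196
grip_force: 0.0
```

```bash
python3 - <<'E'
from h import *
HSV['yellow']=((18,150,80),(35,255,255))
for n in('top','scene'):
    im=optics.camera(n);c=optics.get_calibration(n)
    b,l=blobs(im,'yellow',60,1000)
    for ce,st in b:
        lab=l[int(ce[1]),int(ce[0])];ys,xs=np.nonzero(l==lab)
        P=np.array([ray(c,(x,y),.091)[:2] for x,y in zip(xs,ys)]);m=P.mean(0);u=np.linalg.svd(P-m)[2][0]
        t=(P-m)@u;print(n,m.round(3),u.round(3),t.min().round(3),t.max().round(3))
goto((.57,.20,.2),None)
E
```

```text
top [0.608 0.273] [-0.897 -0.442] -0.025 0.033
scene [0.606 0.277] [0.809 0.588] -0.031 0.031
scene [0.652 0.321] [0.303 0.953] -0.03 0.019
shift [333.6, -90.8, 8.2] turn  q6 -0.02
```

```bash
python3 -c "
from h import *
goto((.615,.233,.21),-.29)"
```

```text
shift [377.8, -56.8, -1.8] turn [[0.001, 0.0, 0.008], [-0.0, 0.002, -3.134]] q6 -0.02
```

Emit:
{"op": "servo_tool", "data": {"commands": [[[47.2, -7, 0], [0, 0, 0], -1], [[47.2, -7, 0], [0, 0, 0], -1], [[47.2, -7, 0], [0, 0, 0], -1], [[47.2, -7, 0], [0, 0, 0], -1], [[47.2, -7, 0], [0, 0, 0], -1], [[47.2, -7, 0], [0, 0, 0], -1], [[47.2, -7, 0], [0, 0, 0], -1], [[47.2, -7, 0], [0, 0, 0], -1], [[0, 0, 0], [0, 0, 0], -1], [[0, 0, 0], [0, 0, 0], -1]]}}

```text
clock: 38.58
eef_pos: [0.6147, 0.2322, 0.2062]
eef_rot: [0.799, 0.601, -0.001, -0.0]
contact_force: [1.1, -1.2, 0.1]
opening: 0.0002
grip_force: 0.0
```

```bash
python3 - <<'E'
from h import *
goto((.615,.233,.07),-.29)
im=optics.camera('wrist');c=optics.get_calibration('wrist')
cv2.imwrite('pics/w5.png',im[:,:,::-1])
HSV['yellow']=((18,150,80),(35,255,255))
b,l=blobs(im,'yellow',200,20000)
for ce,st in b:
    ys,xs=np.nonzero(l==l[int(ce[1]),int(ce[0])])
    P=np.array([ray(c,(x,y),.093)[:2] for x,y in zip(xs,ys)]);m=P.mean(0);u=np.linalg.svd(P-m,full_matrices=False)[2][0]
    t=(P-m)@u;print(m.round(3),u.round(3),t.min().round(3),t.max().round(3))
E
```

```text
shift [1.1, 0.4, 136.2] turn [[-0.002, 0.002, 0.009], [-0.003, -0.003, -3.133]] q6 0.6
[0.607 0.276] [-0.808 -0.589] -0.028 0.031
```

View pics/w5.png

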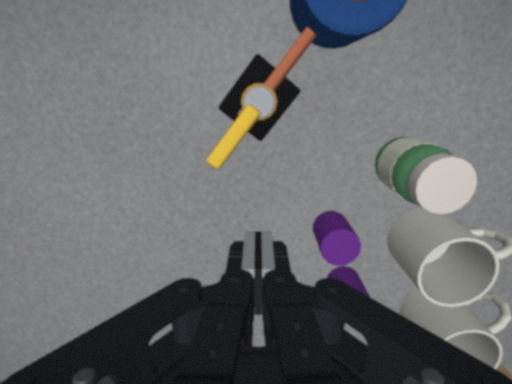

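The wrist view shows the handle from the axis (259,101) to its end (214,162), still in line with the pipe, with the closed fingers on its push side. The purple tin (337,240) is clear. I'll lower and push.

Emit:
{"op": "servo_tool", "data": {"commands": [[[1, 4, 40], [0, 0, 0], -1], [[0, 0, 40], [0, 0, 0], -1], [[0, 0, 36], [0, 0, 0], -1], [[0, 0, 20], [0, 0, 0], -1], [[0, 0, 0], [0, 0, 0], -1], [[4.6, -6, 0], [0, 0, 0], -1], [[4.6, -6, 0], [0, 0, 0], -1], [[4.6, -6, 0], [0, 0, 0], -1], [[4.6, -6, 0], [0, 0, 0], -1], [[4.6, -6, 0], [0, 0, 0], -1], [[4.6, -6, 0], [0, 0, 0], -1], [[4.6, -6, 0], [0, 0, 0], -1], [[4.6, -6, 0], [0, 0, 0], -1], [[4.6, -6, 0], [0, 0, 0], -1], [[4.6, -6, 0], [0, 0, 0], -1], [[0, 0, 0], [0, 0, 0], -1], [[0, 0, 0], [0, 0, 0], -1]]}}

```text
clock: 40.75
eef_pos: [0.5749, 0.2933, 0.0718]
eef_rot: [0.799, 0.601, 0.0, 0.0]
contact_force: [0.5, 0.5, 0.6]
opening: 0.0002
grip_force: 0.0
```

```bash
cat > y.py <<'E'
from h import *
HSV['yellow']=((18,150,80),(35,255,255))
for n in('top','wrist'):
    im=optics.camera(n);c=optics.get_calibration(n);b,l=blobs(im,'yellow',60,20000)
    for ce,st in b:
        ys,xs=np.nonzero(l==l[int(ce[1]),int(ce[0])])
        P=np.array([ray(c,(x,y),.093)[:2] for x,y in zip(xs,ys)]);m=P.mean(0);u=np.linalg.svd(P-m,full_matrices=False)[2][0]
        print(n,m.round(3),u.round(3),len(P))
    cv2.imwrite(f'pics/y_{n}.png',im[:,:,::-1])
E
python3 y.py
```

```text
wrist [0.61  0.326] [ 0.654 -0.757] 4805
```

The handle now sits at 1.5 rad (off). I'll lift and go round to the drawer front.

Emit:
{"op": "servo_tool", "data": {"commands": [[[0, 0, -40], [0, 0, 0], -1], [[0, 0, -50], [0, 0, 0], -1], [[0, 0, -40], [0, 0, 0], -1], [[0, 0, 0], [0, 0, 0], -1]]}}

```text
clock: 41.35
eef_pos: [0.5767, 0.2939, 0.2053]
eef_rot: [0.8, 0.601, 0.003, 0.001]
contact_force: [0.1, -1.3, 0.4]
opening: 0.0
grip_force: 0.0
```

```bash
python3 y.py; python3 -c "
from h import *
goto((.398,-.218,.19),-.29)
im=optics.camera('top');cv2.imwrite('pics/t3.png',cv2.resize(im[110:310,80:460,::-1],(760,400),interpolation=cv2.INTER_CUBIC))"
```

```text
top [0.615 0.317] [-0.623  0.782] 111
wrist [0.61  0.324] [ 0.641 -0.768] 1223
shift [-540.2, -27.5, 11.6] turn [[0.0, -0.0, 0.008], [0.0, 0.0, -3.134]] q6 0.71
```

View pics/t3.png

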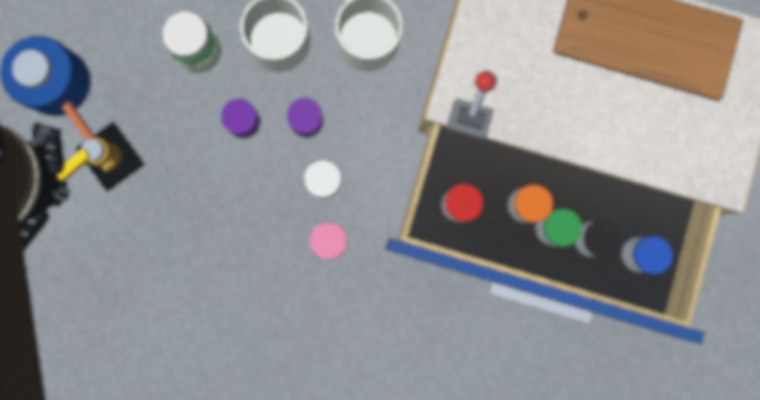

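The top crop shows red (464,203), orange (533,203), green (562,228), black (600,240) and blue (653,255) in the drawer, with the handle across the pipe. Orange has been knocked about 28 mm and now touches green, so I'll check that it still stands while moving to the front.

Emit:
{"op": "servo_tool", "data": {"commands": [[[-45, -2.3, 1], [0, 0, 0], -1], [[-45, -2.3, 1], [0, 0, 0], -1], [[-45, -2.3, 1], [0, 0, 0], -1], [[-45, -2.3, 1], [0, 0, 0], -1], [[-45, -2.3, 1], [0, 0, 0], -1], [[-45, -2.3, 1], [0, 0, 0], -1], [[-45, -2.3, 1], [0, 0, 0], -1], [[-45, -2.3, 1], [0, 0, 0], -1], [[-45, -2.3, 1], [0, 0, 0], -1], [[-45, -2.3, 1], [0, 0, 0], -1], [[-45, -2.3, 1], [0, 0, 0], -1], [[-45, -2.3, 1], [0, 0, 0], -1], [[0, 0, 0], [0, 0, 0], -1], [[0, 0, 0], [0, 0, 0], -1]]}}

```text
clock: 43.25
eef_pos: [0.3974, -0.2173, 0.1889]
eef_rot: [0.8, 0.6, -0.0, -0.001]
contact_force: [0.5, 0.0, 0.6]
opening: -0.0003
grip_force: 0.0
```

```bash
python3 -c "
from h import *
goto((.398,-.218,.076),-.29)
im=optics.camera('scene');cv2.imwrite('pics/s3.png',cv2.resize(im[60:220,110:310,::-1],(750,600),interpolation=cv2.INTER_CUBIC))"
```

```text
shift [-0.6, 1.0, 112.9] turn [[-0.002, -0.001, 0.007], [0.001, -0.003, -3.135]] q6 -0.28
```

View pics/s3.png

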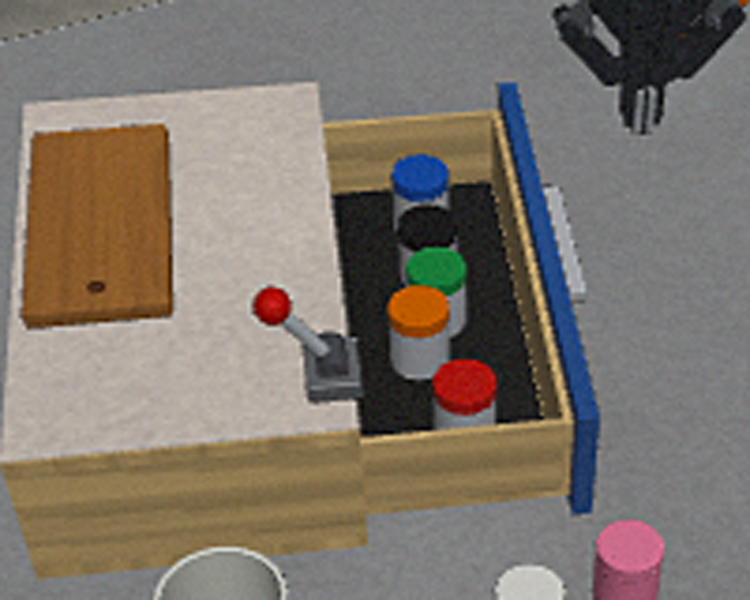

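All five tins stand upright: blue (420,175), black (427,228), green (437,272), orange (418,312), red (465,388). I'll lower in front of the pull and push gently.

Emit:
{"op": "servo_tool", "data": {"commands": [[[0, 0, 40], [0, 0, 0], -1], [[0, 0, 40], [0, 0, 0], -1], [[0, 0, 33], [0, 0, 0], -1], [[0, 0, 0], [0, 0, 0], -1], [[0, 8, 0], [0, 0, 0], -1], [[0, 8, 0], [0, 0, 0], -1], [[0, 8, 0], [0, 0, 0], -1], [[0, 4, 0], [0, 0, 0], -1], [[0, 4, 0], [0, 0, 0], -1], [[0, 5, 0], [0, 0, 0], -1], [[0, 6, 0], [0, 0, 0], -1], [[0, 7, 0], [0, 0, 0], -1], [[0, 8, 0], [0, 0, 0], -1], [[0, 8, 0], [0, 0, 0], -1], [[0, 8, 0], [0, 0, 0], -1], [[0, 8, 0], [0, 0, 0], -1], [[0, 8, 0], [0, 0, 0], -1], [[0, 8, 0], [0, 0, 0], -1]]}}

```text
clock: 45.55
eef_pos: [0.4927, -0.2451, 0.0768]
eef_rot: [0.799, 0.601, -0.0, -0.0]
contact_force: [-1.7, -1.3, -0.1]
opening: 0.0
grip_force: 0.7
```

Emit:
{"op": "servo_tool", "data": {"commands": [[[0, 8, 0], [0, 0, 0], -1], [[0, 8, 0], [0, 0, 0], -1], [[0, 8, 0], [0, 0, 0], -1], [[0, 8, 0], [0, 0, 0], -1]]}}

```text
clock: 46.05
eef_pos: [0.5234, -0.254, 0.0768]
eef_rot: [0.799, 0.601, -0.0, 0.0]
contact_force: [-1.2, -0.8, 0.1]
opening: -0.0003
grip_force: 0.7
```

```bash
python3 -c "
from h import *
goto((.580,-.272,.076),-.29);print(telemetry.sense()['contact_force'])
im=optics.camera('scene');cv2.imwrite('pics/s4.png',cv2.resize(im[60:220,110:310,::-1],(750,600),interpolation=cv2.INTER_CUBIC))"
```

```text
shift [-1.6, 59.3, 0.8] turn [[0.0, 0.0, 0.008], [-0.0, 0.0, -3.134]] q6 -0.22
[-1.22433048 -0.81664028  0.08326977]
```

View pics/s4.png

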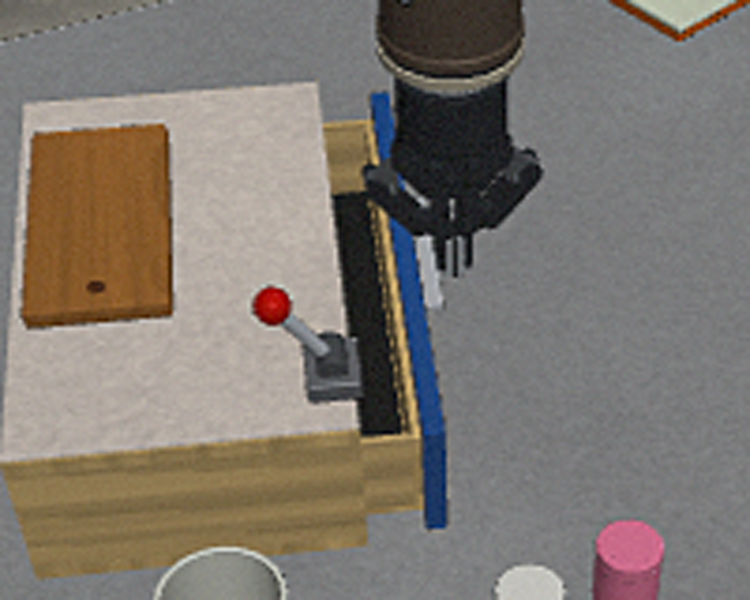

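The drawer is moving in, with the front about 45 mm from home and the forces low. I'll continue in small steps.

Emit:
{"op": "servo_tool", "data": {"commands": [[[0, 6, 0], [0, 0, 0], -1], [[0, 6, 0], [0, 0, 0], -1], [[0, 6, 0], [0, 0, 0], -1], [[0, 4, 0], [0, 0, 0], -1], [[0, 4, 0], [0, 0, 0], -1], [[0, 4, 0], [0, 0, 0], -1]]}}

```text
clock: 46.85
eef_pos: [0.5516, -0.2622, 0.0767]
eef_rot: [0.799, 0.601, -0.0, -0.0]
contact_force: [-4.9, -0.6, 2.0]
opening: 0.0002
grip_force: 2.1
```

Emit:
{"op": "servo_tool", "data": {"commands": [[[0, 3, 0], [0, 0, 0], -1], [[0, 3, 0], [0, 0, 0], -1]]}}

```text
clock: 47.1
eef_pos: [0.5577, -0.2639, 0.0768]
eef_rot: [0.799, 0.601, 0.0, 0.0]
contact_force: [-1.0, -0.2, -1.1]
opening: -0.0003
grip_force: 0.5
```

Emit:
{"op": "servo_tool", "data": {"commands": [[[0, 3, 0], [0, 0, 0], -1], [[0, 2, 0], [0, 0, 0], -1]]}}

```text
clock: 47.35
eef_pos: [0.5628, -0.2653, 0.0769]
eef_rot: [0.799, 0.601, 0.0, 0.0]
contact_force: [-4.9, 0.7, 0.5]
opening: -0.0
grip_force: 2.5
```

Emit:
{"op": "servo_tool", "data": {"commands": [[[0, 2, 0], [0, 0, 0], -1], [[0, 2, 0], [0, 0, 0], -1]]}}

```text
clock: 47.6
eef_pos: [0.5632, -0.2654, 0.0767]
eef_rot: [0.799, 0.601, -0.002, -0.003]
contact_force: [-26.8, 4.2, 22.7]
opening: 0.0002
grip_force: 13.7
```

Emit:
{"op": "servo_tool", "data": {"commands": [[[0, 2, 0], [0, 0, 0], -1], [[0, 1, 0], [0, 0, 0], -1]]}}

```text
clock: 47.85
eef_pos: [0.5633, -0.2653, 0.0766]
eef_rot: [0.799, 0.601, -0.003, -0.005]
contact_force: [-41.2, 5.6, 34.1]
opening: 0.0
grip_force: 20.6
```

Emit:
{"op": "servo_tool", "data": {"commands": [[[0, 2, 0], [0, 0, 0], -1], [[0, 1, 0], [0, 0, 0], -1]]}}

```text
clock: 48.1
eef_pos: [0.5634, -0.2653, 0.0765]
eef_rot: [0.799, 0.601, -0.004, -0.007]
contact_force: [-56.4, 8.3, 47.1]
opening: 0.0004
grip_force: 29.2
```

That is a hard stop. I'll back off and look.

Emit:
{"op": "servo_tool", "data": {"commands": [[[0, -10, 0], [0, 0, 0], -1], [[0, -20, 0], [0, 0, 0], -1], [[0, -30, 0], [0, 0, 0], -1], [[0, -30, 0], [0, 0, 0], -1], [[0, 0, -40], [0, 0, 0], -1], [[0, 0, -60], [0, 0, 0], -1], [[0, 0, -60], [0, 0, 0], -1], [[0, 0, 0], [0, 0, 0], -1], [[0, 0, 0], [0, 0, 0], -1]]}}

```text
clock: 49.22
eef_pos: [0.4854, -0.2429, 0.2368]
eef_rot: [0.799, 0.601, 0.0, 0.0]
contact_force: [-0.1, 0.7, -0.2]
opening: 0.0003
grip_force: 0.0
```

```bash
python3 - <<'E'
from h import *
for n in('scene','top'):
    im=optics.camera(n);cv2.imwrite(f'pics/z_{n}.png',im[:,:,::-1])
    c=optics.get_calibration(n)
    for ce,st in blobs(im,'red',20,400)[0]: print(n,ce,st,ray(c,ce,.1825).round(4))
a=cv2.imread('pics/z_scene.png')[60:220,110:310];b=cv2.imread('pics/z_top.png')[110:290,260:485]
cv2.imwrite('pics/z.png',np.vstack([cv2.resize(a,(375,300),interpolation=cv2.INTER_CUBIC),cv2.resize(b,(375,300),interpolation=cv2.INTER_CUBIC)]))
goto((.72,-.172,.30),-.29)
E
```

```text
scene [182.  140.9] [178, 137, 9, 9, 61] [ 0.6906 -0.161   0.1825]
shift [133.3, 206.1, -64.7] turn [[-0.002, -0.0, 0.008], [0.001, -0.003, -3.134]] q6 -0.24
```

View pics/z.png

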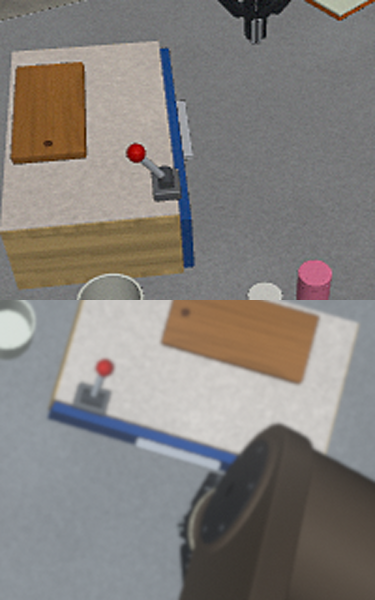

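In both crops the drawer front is flush with the unit, so it is home. The toggle ball is still leaning back (136,152 / 104,368). Next I'll go over and behind the ball, then push it forward.

Emit:
{"op": "servo_tool", "data": {"commands": [[[0, 0, -35], [0, 0, 0], -1], [[22.5, 36, 0], [0, 0, 0], -1], [[22.5, 36, 0], [0, 0, 0], -1], [[22.5, 36, 0], [0, 0, 0], -1], [[22.5, 36, 0], [0, 0, 0], -1], [[22.5, 36, 0], [0, 0, 0], -1], [[22.5, 36, 0], [0, 0, 0], -1], [[0, 0, 0], [0, 0, 0], -1], [[0, 0, 0], [0, 0, 0], -1]]}}

```text
clock: 50.45
eef_pos: [0.7297, -0.1733, 0.2699]
eef_rot: [0.799, 0.601, -0.001, -0.001]
contact_force: [-0.4, 0.1, -0.7]
opening: -0.0
grip_force: 0.0
```

```bash
python3 -c "
from h import *
goto((.732,-.173,.170),-.29)"
```

```text
shift [0.9, 2.5, 99.9] turn [[-0.003, 0.0, 0.008], [-0.0, -0.005, -3.133]] q6 0.01
```

Emit:
{"op": "servo_tool", "data": {"commands": [[[1, 4, 40], [0, 0, 0], -1], [[0, 0, 40], [0, 0, 0], -1], [[0, 0, 20], [0, 0, 0], -1], [[0, 0, 0], [0, 0, 0], -1], [[0, -8, 0], [0, 0, 0], -1], [[0, -8, 0], [0, 0, 0], -1], [[0, -6, 0], [0, 0, 0], -1], [[0, -6, 0], [0, 0, 0], -1], [[0, -6, 0], [0, 0, 0], -1], [[0, -6, 0], [0, 0, 0], -1], [[0, -6, 0], [0, 0, 0], -1], [[0, -6, 0], [0, 0, 0], -1], [[0, -6, 0], [0, 0, 0], -1], [[0, -4, 0], [0, 0, 0], -1], [[0, 0, 0], [0, 0, 0], -1], [[0, 10, 0], [0, 0, 0], -1], [[0, 10, -40], [0, 0, 0], -1], [[0, 0, -60], [0, 0, 0], -1], [[0, 0, 0], [0, 0, 0], -1]]}}

```text
clock: 52.82
eef_pos: [0.6975, -0.1628, 0.2772]
eef_rot: [0.799, 0.601, 0.003, 0.003]
contact_force: [0.4, -0.1, -0.5]
opening: 0.0001
grip_force: 0.0
```

```bash
python3 - <<'E'
from h import *
print(telemetry.sense()['contact_force'])
a=optics.camera('scene');cv2.imwrite('pics/f.png',cv2.resize(a[60:384,90:420,::-1],(611,600),interpolation=cv2.INTER_CUBIC))
E
```

```text
[ 0.4435517  -0.08922807 -0.50276157]
```

View pics/f.png

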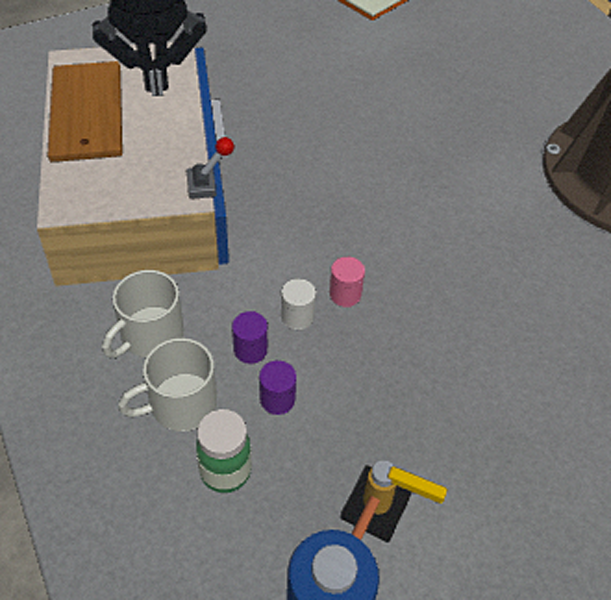

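The toggle ball (225,146) leans forward to locked, the drawer is flush, and the handle (417,484) lies across the pipe. The mugs, jar and look-alikes haven't moved, and the arm is clear, so I'm handing in.

```bash
python3 -c "
from plant import ticket
print(ticket.finish_job())"
```

```text
the job is handed in; nothing more can be done
None
```

The job is handed in: gas tap off, all five tins present (yellow was absent) standing in the drawer when I last saw inside it, drawer pushed to its stop with its front flush, then the travel lock flipped to locked; the mugs, jar and look-alikes were left alone.

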